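# Remote out of the slide-lid box and onto its charging dock

### The arm

A 7-joint arm with a two-finger parallel gripper is mounted at the origin on the work surface. World frame = base frame: x ahead of the robot, y to its left, z up, the work surface at z = 0. Lengths are in mm, angles in degrees, forces in N, time in s.
With the tool pointing down it reaches from about 425 to 825 mm from the base axis. Payload 3.6 kg.
Tool frame: the origin (TCP) lies between the finger pads; the fingertips stand 11 mm ahead of it and the grasp point (between the pads) lies 8 mm behind it; z points along the fingers, y is the line along which they close (so a half turn about z gives the same grasp; the last joint's range is limited). The gripper opens to 85 mm and grips with 20 to 120 N. Pads are 22 mm wide; open, the fingers measure 114 mm over their backs; the gripper's body (76 mm by 85 mm) begins 54 mm behind the grasp point. The pads swing forward as they close: fully open they stand 13 mm farther back than shut.
Start: joints at [62.023, 35.231, -0.722, 81.555, 0.464, 63.22, -2.315], TCP at [289.62, -581.879, 242.297] pointing down, gripper open.
Joint ranges: [-178.69, 178.69], [-17.37, 117.87], [-77.05, 75.6], [15.02, 138.74], [-78.02, 258.01], [0.78, 113.62], [-162.83, 162.83]. Speed limits (degrees/s): [159.86, 159.86, 180, 180, 180, 180, 180].

### API

Orientations are given as [roll, pitch, yaw] about the fixed x, y, z axes, in that order (R = Rz(yaw) Ry(pitch) Rx(roll)).
In Python, from rig import manip gives the robot as it stands.
- The arm moves only by the tool apply_moves, never from a script. Its arguments are lists of equal length, an entry for each row: "xyz": the shift along the tool's x, y, z normalised to -1 to 1, where 1 is 200 mm, a list of three; "spin": the turn about the tool's z normalised to -1 to 1, where 1 is 1.5 rad; "gripper": the closure, from 0 (fully open) to 1 (shut). In form: {"xyz": [[tx, ty, tz], ...], "spin": [spin, ...], "gripper": [gripper, ...]}. A call has 1 to 10 rows; each row is the pose to reach, as a shift and turn from the pose commanded when the call began, along the tool's axes at that moment; what a row does not reach only later rows make up. A row lasts 1/10 s, in which the tool goes at most 50 mm and 8.59 degrees, less where a joint would pass 70% of its speed; a pose out of reach is approached as far as the arm can. A call with a number of a shift or a turn outside -1 to 1 is refused whole. A call with a gripper value outside its range is refused whole. The fingers move at their own pace and stop on an object; the grip force is fixed at half the most. Time passes only in rows, so rows that repeat a pose let the fingers close. It gives the time, the measured TCP pose, the force, the opening and the grip force at its end, in the units of the state.
- manip.sense(): the state, without advancing time (a new reading comes with each control period).
- manip.capture(name): name is "scene" or "top"; returns a dict with "frame" (480x640x3 uint8, red, green, blue), "camera_matrix" (3x3 intrinsics, pixels), "k1" (the pictures are not rectified: a ray, as slopes to the right and down, at radius r is drawn at 1 + k1 r^2 times it, then the intrinsics apply), "rvec" (rotation vector, rad) and "tvec" (3), from world to camera coordinates, as OpenCV has them. Camera axes: x right, y down, z forward; pixel columns grow to the right and rows downward; lengths in mm; the calibration is good to about 2 mm. A picture is of the moment at which its call begins. There is no depth.
- manip.sign_off(): hands the job in; it is judged then, once.
The state is a dict: "time": time; "joints": joint angles; "qvel": joint speeds; "joint_torque": joint torques, N m; "eef_pos": TCP position; "orientation": TCP orientation; "ft_force": force on the tool from outside, world axes, zero at the start; "torque": the same for the moment, N m; "opening": finger opening in mm; "finger_force": force on a finger pad.
Only numpy, scipy, OpenCV 4.12 (cv2) and the standard library are available. Lean on these libraries where they do the work, as an engineer would, in place of code of your own. Each camera call takes 0.05 s, during which the arm holds its last target. There are 200 camera calls.

### The job

Slide the grooved lid of the walnut box out along its tracks until it clears, and lay it flat in the middle of the grey felt mat; then lift the white remote control out of the box and lay it gently in the sloping charging dock, buttons up and ring end uppermost, its lower end fully home on the ledge. Do not let the lid or the remote drop, and leave the other things on the table alone.

Things in the scene. Friction and masses are not known exactly. Their poses are not given: they have to be found in the camera images.
- box: Walnut box, fixed. Origin on the table; x along it to the open end, y across, z up. Spans x -108 to 100, y +-39.5 mm, 55 high. Inside 60 wide, floor 6 up. Grooves in the side walls (floor 41 up, lips 49.5 to 55 up, lips 60 apart) hold the lid down: it leaves only by sliding to +x. End wall at x 100 is 41 high; the tail end is closed.
- box_cutout (a point): Point on the box floor, (-4, 0, 6) mm in the box's frame, midway between the finger cut-outs: each long side is cut away from x -44 to 36 mm down to 8 mm above the table, so fingers can straddle the remote there. The remote lies on two felt ribs 12 mm long, tops 14 mm above the table, at x -58 and 50 mm.
- box_end (a point): Middle of the open end's rim, (100, 0, 41) mm in the box's frame; beyond it nothing supports the lid.
- lid: Wooden lid, about 130 g. Origin: centre of underside; x to the end that leads out, z up. Plate 200 x 69 x 6 mm in the grooves (play 1.5 each side, 2.5 in height) carrying a panel 56 wide, 7 thick, about flush with the walls. Shut: axes as the box's, 41 mm up, leading end flush with the box end (may start 6 mm out). It clears after 200 mm.
- lid_scoop (a point): (52, 0, 6) mm in the lid's frame: foot of the leading wall of the finger scoop, a flat-floored recess in the panel, 7 mm deep, x 8 to 52, y +-20 mm. The shut lid offers no grip to draw it by: push this wall to +x with shut fingertips (a few newtons slide it) till the end sticks out, then grip that across its 69 mm.
- remote: White remote control 150 x 44 x 20 mm (x, y, z), about 150 g, lying lengthwise in the box under the lid, ring end to the box's open end. Origin: centre of its underside; z out of the button face; x towards the end with the dark ring.
- remote_ring (a point): Centre of the dark navigation ring on the button face: (48, 0, 20) mm in the remote's frame.
- dock: Charging dock, fixed: black foot plate 150 x 100 x 10 mm, origin centre of its underside, z up; its low front looks to its -x, it rises to +x.
- cradle: Slope of the dock. Origin: where deck meets ledge, mid width, 30 mm up; x up the slope (30 degrees), y level, z normal to the deck. Deck z = 0: spine 36 mm wide (fingertips may pass beside it) to x 136. Ledge x = 0, 12 mm high; cheeks 12 high, 52 apart, x 0 to 30. Seated remote: origin at (75, 0, 0) mm, axes as these. Friction may hold it short of the ledge.
- mat: Grey felt mat, fixed, 150 x 260 x 4 mm (x, y, z), with a navy stripe near each short edge. Origin: centre of its underside; its top is 4 mm up.
- votive_a: Mosaic glass candle holder, round, 92 mm across, 70 mm tall, between box and dock towards the back; leave it alone. Origin: centre of its underside.
- votive_b: Second mosaic glass candle holder, round, 92 mm across, 70 mm tall, at the back left; leave it alone. Origin: centre of its underside.
- heart: Flat cream ceramic heart, about 100 x 100 mm, 12 mm thick, lying at the back; leave it alone. Origin: centre of its underside.
- coasters: Two square marble coasters 100 x 100 mm, 19 mm high together, in front of the dock (towards the robot); leave them alone. Origin: centre of its underside.
- mug: Blue mug, 80 mm across, 95 mm tall, at the back right; leave it alone. Origin: centre of its underside.
- glasses_case: Navy spectacles case, 160 x 62 mm, 36 mm high, long axis its y, between the box and the robot; leave it alone. Origin: centre of its underside.
Not all that is in view belongs to the job. There is more than one size of the remote; the one meant has the size given above.

How it is judged:
By the outcome, as a careful person would: the job done as asked, in the order asked, and still so for the second after the job is handed in, with the robot touching nothing.
It also fails if it takes over 70 s, if anything falls off the work surface, if the arm or the gripper's body presses on something with over 40 N, if the wrist force passes 120 N, or if a joint passes its speed limit or range.

## Working session

There is one attempt and no reset: what is moved stays moved. The work goes in short steps, Python scripts to look and compute and a tool call to move; the robot and the scene stay as the last step left them, time stands still between calls to the robot, and variables do not carry over. Pictures are saved under pics/ and viewed, at most 10 in all, crops included, and the job is handed in when it is done.

Besides the shell and the picture viewer there is one more tool, called after "Request:" by a JSON object that holds its "name" and its "arguments". apply_moves: Moves the arm, as the interface text tells. Its arguments: {"type":"object","properties":{"xyz":{"type":"array","items":{"type":"array","items":{"type":"number"}}},"spin":{"type":"array","items":{"type":"number"}},"gripper":{"type":"array","items":{"type":"number"}}},"required":["xyz","spin","gripper"]}

```bash
mkdir -p pics; cat > h.py <<'E'
import numpy as np, cv2
from rig import manip
def cap(n,f=None):
    c=manip.capture(n)
    if f: cv2.imwrite(f'pics/{f}.png',c['frame'][:,:,::-1])
    return c
def ray(c,u,v):
    K=np.array(c['camera_matrix']);x,y=(u-K[0,2])/K[0,0],(v-K[1,2])/K[1,1]
    rd=np.hypot(x,y);r=rd
    for _ in range(30): r=rd/(1+c['k1']*r*r)
    s=r/rd if rd>0 else 1
    R=cv2.Rodrigues(np.array(c['rvec'],float))[0];t=np.array(c['tvec'],float).ravel()
    return -R.T@t, R.T@np.array([x*s,y*s,1])
def pix2w(c,u,v,z):
    o,d=ray(c,u,v);return o+d*(z-o[2])/d[2]
def w2pix(c,P):
    K=np.array(c['camera_matrix']);R=cv2.Rodrigues(np.array(c['rvec'],float))[0]
    p=np.atleast_2d(P)@R.T+np.array(c['tvec'],float).ravel();p=p[:,:2]/p[:,2:]
    p=p*(1+c['k1']*(p**2).sum(1,keepdims=True));return p*[K[0,0],K[1,1]]+K[:2,2]
E
python3 - <<'E'
from h import *
for n in('top','scene'):
    c=cap(n,n+'0');print(n,ray(c,320,240),c['k1'],c['camera_matrix'])
s=manip.sense();print(s)
E
```

```text
top (array([ 373.94802918,  -51.58530056, 1372.15566942]), array([ 0.13503428,  0.02496416, -0.99053447])) -0.07643552626194043 [[595.91008954   0.         321.52450028]
 [  0.         595.91008954 241.8320548 ]
 [  0.           0.           1.        ]]
scene (array([1409.66682118,  309.88539051,  656.58784029]), array([-0.7962129 , -0.31795863, -0.51487832])) -0.09850495360520975 [[493.57051995   0.         323.58777932]
 [  0.         493.57051995 244.92373031]
 [  0.           0.           1.        ]]
{'time': 0.1, 'joints': array([62.02262998, 35.28504726, -0.72225697, 81.63114123,  0.46237682,
       63.21925418, -2.31669553]), 'qvel': array([ 0.00460068, -0.11752193, -0.01555047, -0.09667617, -0.06186583,
        0.11994375, -0.01617515]), 'joint_torque': array([ 1.00720310e-03, -4.70383573e+01,  2.59935530e-01, -1.71571380e+01,
        1.00446772e-02,  5.84993191e-03, -1.46040014e-05]), 'eef_pos': array([ 289.334456  , -581.32330678,  241.24458582]), 'orientation': array([-1.79867385e+02,  4.57664451e-04,  2.64595557e+01]), 'ft_force': array([ 0.76481568, -0.52374327, -0.82040884]), 'torque': array([-0.05274451,  0.02021404, -0.01741785]), 'finger_force': 0.0, 'opening': 85.22029551935685}
```

View pics/top0.png

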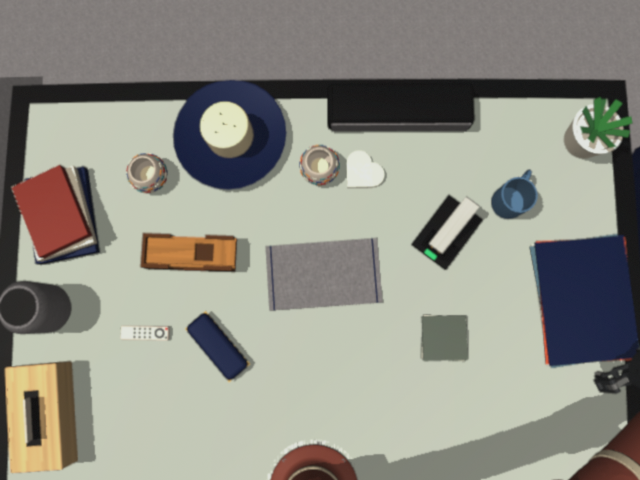

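View pics/scene0.png

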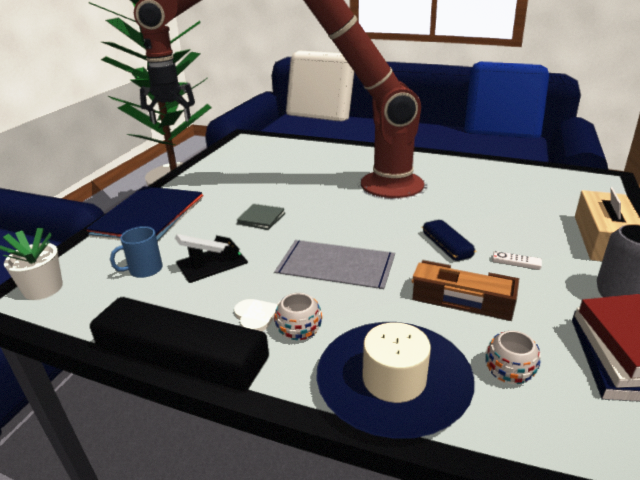

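The top view shows the box at about (190,252) with its scoop to the right, the mat at (323,274), and the dock at (450,232) with its green front at (431,254). The scene view agrees. Next I'll enlarge the parts that matter.

```bash
python3 - <<'E'
import cv2,numpy as np
a=cv2.imread('pics/top0.png')
b=cv2.resize(a[225:280,130:250],(780,357),interpolation=cv2.INTER_CUBIC) #6.5
cv2.imwrite('pics/c1.png',b)
d=cv2.resize(a[185:275,400:500],None,fx=6,fy=6,interpolation=cv2.INTER_CUBIC)
cv2.imwrite('pics/c2.png',d)
E
```

```text
(no output)
```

View pics/c1.png

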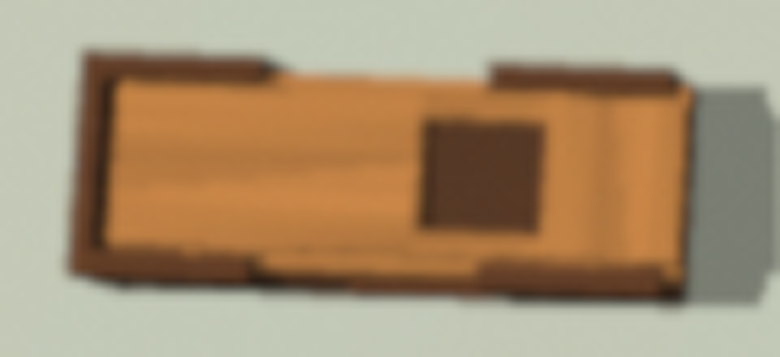

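View pics/c2.png

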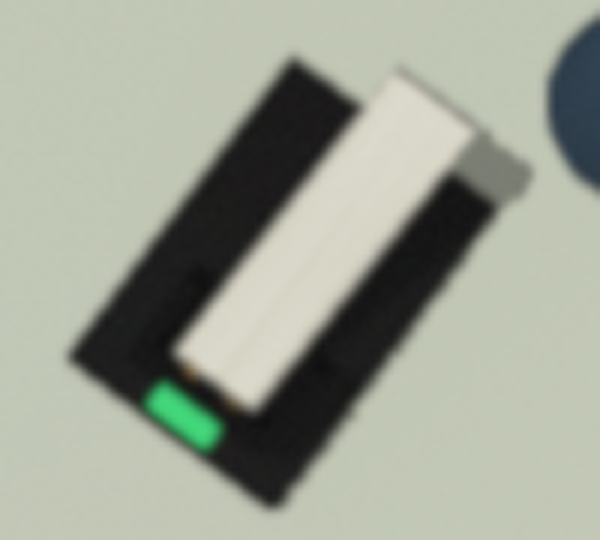

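The box crop shows the lid and scoop, with the open end to the right, and the wall tops come out clearly. The dock crop shows the foot plate corners at (293,58), (72,355) and (275,508). Its white deck runs from (173,352)/(257,412) up to (400,65)/(478,130).

```bash
cat > fit.py <<'E'
from h import *
from scipy.optimize import least_squares
def T(p,P,z0=0):
    a=np.radians(p[2]);R=np.array([[np.cos(a),-np.sin(a),0],[np.sin(a),np.cos(a),0],[0,0,1]])
    return np.atleast_2d(P)@R.T+[p[0],p[1],z0]
def fit(c,P,uv,p0):
    f=lambda p:(w2pix(c,T(p,np.array(P,float)))-uv).ravel()
    r=least_squares(f,p0,loss='soft_l1');return r.x,r.fun.reshape(-1,2)
E
python3 - <<'E'
from fit import *
c=cap('top')
cr=lambda l,s,o:(np.array(l)+.5)/s-.5+o
np.set_printoptions(precision=2,suppress=True)
bp=[(-108,39.5,55),(-108,-39.5,55),(36,39.5,55),(-44,39.5,55),(100,39.5,55)]
p,r=fit(c,bp,cr([(87,49),(70,268),(491,64),(268,58),(678,70)],6.5,[130,225]),[440,200,-90]);print('box',p);print(r)
# lid offset
a,b=[pix2w(c,*cr([q],6.5,[130,225])[0],z) for q,z in (((545,178),53.5),((690,185),47))]
for q in (a,b):
    al=np.radians(p[2]);d=q[:2]-p[:2];print('in box',d@[np.cos(al),np.sin(al)],d@[-np.sin(al),np.cos(al)])
s3,h=np.sqrt(3)/2,.5
uv=cr([(293,58),(72,355),(275,508)],6,[400,185])
pd,r=fit(c,[(75,50,10),(-75,50,10),(-75,-50,10)],uv,[500,-250,-40]);print('dock',pd);print(r)
for q,P in (((400,65),(136,18)),((478,130),(136,-18)),((173,352),(0,18)),((257,412),(0,-18))):
    w=pix2w(c,*cr([q],6,[400,185])[0],30+P[0]*.5)
    al=np.radians(pd[2]);d=w[:2]-pd[:2];print('deck pt in dock',d@[np.cos(al),np.sin(al)],d@[-np.sin(al),np.cos(al)])
# mat by colour
f=c['frame'].astype(int);m=((f.max(2)-f.min(2)<22)&(f.max(2)<150)).astype(np.uint8);m[:,:255]=0;m[:,395:]=0;m[:225]=0;m[325:]=0
m=cv2.morphologyEx(m,cv2.MORPH_OPEN,np.ones((3,3)));m=cv2.morphologyEx(m,cv2.MORPH_CLOSE,np.ones((7,7)))
k=max(cv2.findContours(m,0,2)[0],key=cv2.contourArea);w=np.array([pix2w(c,u,v,4)[:2] for u,v in k[:,0]],np.float32)
print('mat',cv2.minAreaRect(w))
E
```

```text
box [529.08 276.83 -92.45]
[[ 0.01 -0.23]
 [-0.22  0.78]
 [ 0.49 -0.06]
 [-0.14 -0.52]
 [-0.11  0.13]]
in box 56.11433829833128 0.5899942211496265
in box 105.4886938309054 0.9288139645290938
dock [ 579.32 -311.32  -37.45]
[[ 0.33 -1.19]
 [-0.91  0.09]
 [ 0.39  0.84]]
deck pt in dock 68.37541920058914 18.552754349185268
deck pt in dock 66.03652267179478 -17.96458274566784
deck pt in dock -53.11356106921096 19.22294562508531
deck pt in dock -52.318787310122595 -19.49018470253501
mat ((481.9697265625, -25.426300048828125), (149.01620483398438, 260.50079345703125), 4.2433180809021)
```

Request:
{"name": "apply_moves", "arguments": {"xyz": [[0.725,-0.7875,0],[0.725,-0.7875,0],[0.725,-0.7875,0],[0.725,-0.7875,0],[0.725,-0.7875,0],[0.725,-0.7875,0]], "spin": [0,0,0,0,0,0], "gripper": [1,1,1,1,1,1]}}

```text
time: 0.75
eef_pos: [350.5, -373.7, 242.5]
orientation: [-180.0, -0.0, 26.8]
ft_force: [0.2, -0.4, -0.2]
opening: 0.1
finger_force: 0.0
```

Request:
{"name": "apply_moves", "arguments": {"xyz": [[0.725,-0.7875,0],[0.725,-0.7875,0],[0.725,-0.7875,0],[0.725,-0.7875,0],[0.725,-0.7875,0],[0.725,-0.7875,0]], "spin": [0,0,0,0,0,0], "gripper": [1,1,1,1,1,1]}}

```text
time: 1.35
eef_pos: [410.0, -170.3, 242.4]
orientation: [180.0, -0.0, 26.6]
ft_force: [-0.1, 0.6, -0.5]
opening: 0.1
finger_force: 0.0
```

Request:
{"name": "apply_moves", "arguments": {"xyz": [[0.725,-0.7875,0],[0.725,-0.7875,0],[0.725,-0.7875,0],[0.725,-0.7875,0],[0.725,-0.7875,0],[0.725,-0.7875,0]], "spin": [0,0,0,0,0,0], "gripper": [1,1,1,1,1,1]}}

```text
time: 1.95
eef_pos: [470.2, 34.6, 242.1]
orientation: [180.0, -0.0, 26.5]
ft_force: [-0.4, 0.0, -0.5]
opening: -0.1
finger_force: 0.0
```

```bash
cat > go.py <<'E'
# usage: go.py x y z yaw  (world targets) -> shift in normalised tool axes and spin from the measured pose
import sys,json
from h import *
B=np.array([529.08,276.83]);A=np.radians(-92.45)
def box(x,y): return B+x*np.array([np.cos(A),np.sin(A)])+y*np.array([-np.sin(A),np.cos(A)])
def plan(x,y,z,yaw):
    s=manip.sense();p=s['eef_pos'];a=np.radians(s['orientation'][2]);d=np.array([x,y,z])-p
    t=[d[0]*np.cos(a)+d[1]*np.sin(a),d[0]*np.sin(a)-d[1]*np.cos(a),-d[2]]
    sp=-((yaw-s['orientation'][2]+180)%360-180)
    np.set_printoptions(precision=2,suppress=True)
    print('t',s['time'],'pos',p,'rpy',s['orientation'],'F',s['ft_force'],'open',s['opening'],'ff',s['finger_force'],'j',s['joints'])
    print('move mm',np.round(t,1),'norm',np.round(np.array(t)/200,4),'spin',round(np.radians(sp)/1.5,4))
if __name__=='__main__':
    a=list(map(float,sys.argv[2:]))
    if sys.argv[1]=='box': a[:2]=box(*a[:2]);print('target',a)
    plan(*a)
E
python3 go.py box 34 0.5 120 87.55
```

```text
target [np.float64(528.1261267011051), np.float64(242.8397054186102), 120.0, 87.55]
t 1.95 pos [470.22  34.61 242.11] rpy [179.97  -0.05  26.5 ] F [-0.35  0.02 -0.49] open -0.08067084694505366 ff 0.0 j [  0.26  19.78  -9.62 109.85   4.22  50.64 -74.98]
move mm [ 144.7 -160.5  122.1] norm [ 0.72 -0.8   0.61] spin -0.7104
```

Request:
{"name": "apply_moves", "arguments": {"xyz": [[0.72,-0.8,0],[0.72,-0.8,0],[0.72,-0.8,0.2],[0.72,-0.8,0.4],[0.72,-0.8,0.6],[0.72,-0.8,0.75],[0.72,-0.8,0.8],[0.72,-0.8,0.8],[0.72,-0.8,0.8]], "spin": [-0.71,-0.71,-0.71,-0.71,-0.71,-0.71,-0.71,-0.71,-0.71], "gripper": [1,1,1,1,1,1,1,1,1]}}

```text
time: 2.85
eef_pos: [528.2, 238.8, 82.3]
orientation: [179.9, 0.1, 87.0]
ft_force: [-0.3, 0.4, 0.6]
opening: -0.0
finger_force: 0.0
```

```bash
python3 go.py box 33 0.5 60 87.55; python3 - <<'E'
from h import *
c=cap('top')['frame'];s=cap('scene')['frame']
a=cv2.resize(c[205:285,120:250],None,fx=5,fy=5,interpolation=2)
b=cv2.resize(s[215:325,395:535],None,fx=5,fy=5,interpolation=2)
cv2.imwrite('pics/p1.png',cv2.resize(np.vstack([a[:,:,::-1],np.pad(b,((0,0),(0,0),(0,0)))[:, :650,::-1]]),None,fx=.63,fy=.63))
E
```

```text
target [np.float64(528.1688742379295), np.float64(243.83879132487425), 60.0, 87.55]
t 2.85 pos [528.21 238.81  82.34] rpy [179.94   0.11  87.04] F [-0.31  0.4   0.6 ] open -0.025290208966783963 ff 0.0 j [-12.95  42.   -21.97 102.37  23.07  40.11 -50.65]
move mm [ 5.  -0.3 22.3] norm [ 0.03 -0.    0.11] spin -0.006
```

View pics/p1.png

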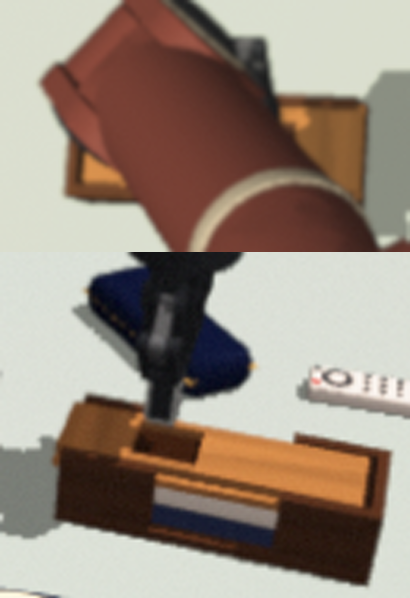

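The scene view shows the shut fingertips just above the scoop, near its leading side, with the white remote visible through the cut-out. Now I'll descend slowly.

Request:
{"name": "apply_moves", "arguments": {"xyz": [[0.025,0,0.04],[0.025,0,0.08],[0.025,0,0.1],[0.025,0,0.105],[0.025,0,0.11],[0.025,0,0.11]], "spin": [-0.006,-0.006,-0.006,-0.006,-0.006,-0.006], "gripper": [1,1,1,1,1,1]}}

```text
time: 3.55
eef_pos: [526.3, 247.3, 60.3]
orientation: [-180.0, 0.0, 88.0]
ft_force: [-0.9, -0.2, -0.7]
opening: 0.1
finger_force: 0.0
```

Request:
{"name": "apply_moves", "arguments": {"xyz": [[0,0,0.004],[0,0,0.006],[0,0,0.006]], "spin": [0,0,0], "gripper": [1,1,1]}}

```text
time: 3.85
eef_pos: [526.4, 247.3, 59.2]
orientation: [180.0, -0.0, 88.0]
ft_force: [-0.0, -0.7, -0.5]
opening: 0.2
finger_force: 0.0
```

```bash
python3 go.py box 161 0.5 60 87.55
```

```text
target [np.float64(522.6971895244162), np.float64(115.95579532307616), 60.0, 87.55]
t 3.85 pos [526.39 247.34  59.19] rpy [180.    -0.    87.99] F [-0.01 -0.74 -0.54] open 0.1924813637698819 ff 0.0 j [-14.26  44.05 -21.18 102.8   24.27  37.67 -51.47]
move mm [-131.4    0.9   -0.8] norm [-0.66  0.   -0.  ] spin 0.0052
```

Request:
{"name": "apply_moves", "arguments": {"xyz": [[-0.03,0,0],[-0.06,0,0],[-0.08,0,0],[-0.1,0,0],[-0.12,0,0],[-0.15,0,0],[-0.18,0,0],[-0.21,0,0]], "spin": [0.005,0.005,0.005,0.005,0.005,0.005,0.005,0.005], "gripper": [1,1,1,1,1,1,1,1]}}

```text
time: 4.65
eef_pos: [524.9, 204.9, 59.2]
orientation: [180.0, -0.0, 87.6]
ft_force: [-0.6, 1.3, -0.6]
opening: -0.2
finger_force: 0.4
```

```bash
python3 go.py box 161 0.5 59.5 87.55
```

```text
target [np.float64(522.6971895244162), np.float64(115.95579532307616), 59.5, 87.55]
t 4.65 pos [524.92 204.88  59.21] rpy [179.99  -0.01  87.56] F [-0.55  1.29 -0.56] open -0.2449828202462025 ff 0.38111426889372524 j [-10.25  42.96 -21.17 105.81  24.87  35.81 -49.11]
move mm [-88.9   1.6  -0.3] norm [-0.44  0.01 -0.  ] spin 0.0002
```

Request:
{"name": "apply_moves", "arguments": {"xyz": [[-0.05,0.002,0],[-0.1,0.004,0],[-0.15,0.006,0],[-0.2,0.008,0],[-0.25,0.008,0],[-0.3,0.008,0],[-0.35,0.008,0],[-0.39,0.008,0],[-0.42,0.008,0],[-0.44,0.008,0]], "spin": [0,0,0,0,0,0,0,0,0,0], "gripper": [1,1,1,1,1,1,1,1,1,1]}}

```text
time: 5.65
eef_pos: [522.7, 116.7, 59.1]
orientation: [-180.0, 0.0, 87.5]
ft_force: [-0.4, 1.1, -1.3]
opening: -0.2
finger_force: 0.4
```

Request:
{"name": "apply_moves", "arguments": {"xyz": [[0.02,0,0],[0.04,0,-0.2],[0.04,0,-0.4],[0.04,0,-0.4],[0.04,0,-0.4]], "spin": [0,0,0,0,0], "gripper": [1,1,1,0,0]}}

```text
time: 6.15
eef_pos: [523.4, 126.0, 140.0]
orientation: [179.9, -0.0, 87.6]
ft_force: [0.2, -0.4, -1.5]
opening: 28.6
finger_force: 0.0
```

```bash
python3 go.py box 130 0.5 43 87.55;  python3 - <<'E'
from h import *
c=cap('top')['frame'];s=cap('scene')['frame']
a=cv2.resize(c[220:300,130:260],None,fx=5,fy=5,interpolation=2)
b=cv2.resize(s[215:325,375:535],None,fx=4,fy=4,interpolation=2)
cv2.imwrite('pics/p2.png',cv2.resize(np.vstack([a,np.pad(b,((0,0),(0,10),(0,0)))])[:,:,::-1],None,fx=.7,fy=.7))
E
```

```text
target [np.float64(524.0223631659702), np.float64(146.92745841726165), 43.0, 87.55]
t 6.15 pos [523.44 125.99 139.99] rpy [179.88  -0.03  87.61] F [ 0.22 -0.36 -1.48] open 28.578186993838745 ff 0.0 j [  1.25  34.85 -26.29 106.55  21.63  43.43 -39.24]
move mm [20.9 -0.3 97. ] norm [ 0.1  -0.    0.48] spin 0.0007
```

View pics/p2.png

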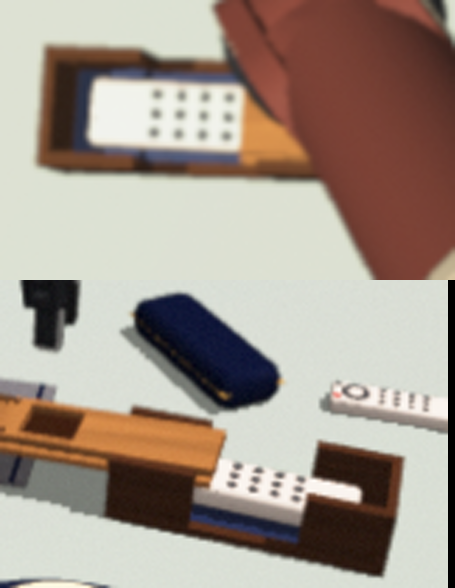

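The lid sticks out about 119 mm and now covers only the ring half of the remote. I'll open the gripper and go down around the protruding end.

Request:
{"name": "apply_moves", "arguments": {"xyz": [[0.12,0,0],[0.12,0,0],[0.12,0,0.1],[0.12,0,0.25],[0.12,0,0.38],[0.12,0,0.44],[0.12,0,0.47],[0.12,0,0.48],[0.12,0,0.48]], "spin": [0,0,0,0,0,0,0,0,0], "gripper": [0,0,0,0,0,0,0,0,0]}}

```text
time: 7.15
eef_pos: [524.5, 149.5, 43.6]
orientation: [179.9, -0.0, 87.6]
ft_force: [0.1, -0.1, -0.4]
opening: 85.5
finger_force: 0.0
```

```bash
python3 go.py box 127 0.5 44 87.55
```

```text
target [np.float64(524.1506057764432), np.float64(149.92471613605377), 44.0, 87.55]
t 7.15 pos [524.53 149.53  43.63] rpy [179.95  -0.03  87.57] F [ 0.08 -0.06 -0.45] open 85.48058999480861 ff 0.0 j [ -4.99  43.36 -20.73 109.22  27.13  32.2  -46.23]
move mm [ 0.4 -0.4 -0.4] norm [ 0. -0. -0.] spin 0.0002
```

Request:
{"name": "apply_moves", "arguments": {"xyz": [[0,0,0],[0,0,0],[0,0,0],[0,0,0],[0,0,0]], "spin": [0,0,0,0,0], "gripper": [0.3,0.5,0.7,1,1]}}

```text
time: 7.65
eef_pos: [524.7, 149.6, 44.9]
orientation: [179.9, -0.0, 87.5]
ft_force: [-1.3, 0.7, 5.4]
opening: 66.8
finger_force: 65.1
```

```bash
python3 go.py box 215 0.5 44 87.55
```

```text
target [np.float64(520.3888225359028), np.float64(62.00515638481758), 44.0, 87.55]
t 7.65 pos [524.7  149.62  44.87] rpy [179.88  -0.03  87.53] F [-1.34  0.65  5.41] open 66.80184254360634 ff 65.06129264831543 j [ -4.97  43.24 -20.77 109.21  27.1   32.27 -46.26]
move mm [-87.7  -0.5   0.9] norm [-0.44 -0.    0.  ] spin -0.0002
```

Request:
{"name": "apply_moves", "arguments": {"xyz": [[0,0,-0.007],[-0.03,0,-0.009],[-0.07,0,-0.009],[-0.11,0,-0.009],[-0.15,0,-0.009],[-0.19,0,-0.009],[-0.21,0,-0.009],[-0.21,0,-0.009]], "spin": [0,0,0,0,0,0,0,0], "gripper": [1,1,1,1,1,1,1,1]}}

```text
time: 8.45
eef_pos: [522.3, 106.2, 44.8]
orientation: [-180.0, 0.0, 87.5]
ft_force: [0.2, -0.3, -1.9]
opening: 66.3
finger_force: 67.0
```

```bash
python3 go.py box 218 0.5 45 87.55
```

```text
target [np.float64(520.2605799254299), np.float64(59.007898666025454), 45.0, 87.55]
t 8.45 pos [522.32 106.21  44.85] rpy [-179.99    0.03   87.48] F [ 0.24 -0.3  -1.93] open 66.25339810996161 ff 66.99698567390442 j [ -0.36  42.64 -20.97 111.11  27.9   31.26 -42.98]
move mm [-47.2   0.   -0.2] norm [-0.24  0.   -0.  ] spin -0.0009
```

Request:
{"name": "apply_moves", "arguments": {"xyz": [[-0.04,0,0],[-0.08,0,0],[-0.12,0,0],[-0.16,0,0],[-0.2,0,0],[-0.24,0,0],[-0.26,0,0],[-0.26,0,0],[-0.27,0,-0.08],[-0.28,0,-0.15]], "spin": [0,0,0,0,0,0,0,0,0,0], "gripper": [1,1,1,1,1,1,1,1,1,1]}}

```text
time: 9.45
eef_pos: [519.7, 52.1, 75.2]
orientation: [-180.0, -0.0, 87.6]
ft_force: [0.2, 0.6, -1.3]
opening: 66.6
finger_force: 67.5
```

```bash
python3 - <<'E'
from go import *
a=np.radians(94.2-180) # lid x dir at placed pose; grip at lid +8
t=np.array([482,-25.4])+8*np.array([np.cos(a),np.sin(a)]);print(t)
plan(*t,45,94.24)
c=cap('top','p3t')['frame'];s=cap('scene')['frame']
b=cv2.resize(s[215:325,325:535],None,fx=3.5,fy=3.5,interpolation=2)
cv2.imwrite('pics/p3.png',b[:,:,::-1])
E
```

```text
[482.58590558 -33.37851582]
t 9.45 pos [519.7   52.14  75.16] rpy [-179.96   -0.04   87.63] F [ 0.2   0.56 -1.26] open 66.6251824449621 ff 67.48172163963318 j [  7.36  39.46 -23.73 111.84  26.98  34.19 -36.6 ]
move mm [-87.  -33.6  30.2] norm [-0.43 -0.17  0.15] spin -0.0769
```

View pics/p3.png

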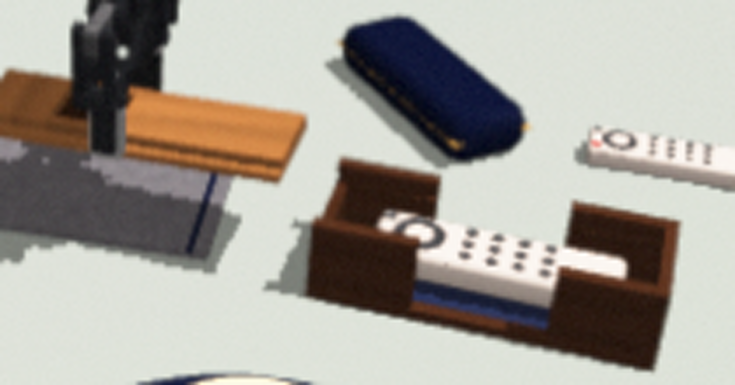

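The lid is clear and held level, with the fingertips about flush with its underside. The whole remote is visible in the box, ring towards the open end. Next I'll carry the lid to the mat.

Request:
{"name": "apply_moves", "arguments": {"xyz": [[-0.1,-0.04,0],[-0.2,-0.08,0],[-0.3,-0.12,0.05],[-0.38,-0.15,0.12],[-0.42,-0.165,0.2],[-0.435,-0.168,0.25],[-0.435,-0.168,0.27],[-0.435,-0.168,0.28],[-0.435,-0.168,0.28]], "spin": [-0.02,-0.04,-0.06,-0.077,-0.077,-0.077,-0.077,-0.077,-0.077], "gripper": [1,1,1,1,1,1,1,1,1]}}

```text
time: 10.45
eef_pos: [483.3, -32.9, 19.0]
orientation: [179.9, -0.0, 94.3]
ft_force: [-0.6, 0.6, -0.5]
opening: 66.7
finger_force: 67.5
```

```bash
python3 go.py w 482.6 -33.4 9 94.24
```

```text
t 10.45 pos [483.29 -32.9   19.05] rpy [179.94  -0.04  94.28] F [-0.64  0.64 -0.47] open 66.71971261929778 ff 67.47293829917908 j [ 14.48  43.   -19.81 119.46  35.72  23.24 -29.44]
move mm [-0.5 -0.7 10. ] norm [-0.   -0.    0.05] spin 0.0004
```

Request:
{"name": "apply_moves", "arguments": {"xyz": [[0,0,0.015],[0,0,0.03],[0,0,0.04],[0,0,0.045],[0,0,0.05],[0,0,0.05]], "spin": [0,0,0,0,0,0], "gripper": [1,1,1,1,1,1]}}

```text
time: 11.05
eef_pos: [483.0, -33.6, 9.4]
orientation: [179.9, -0.0, 94.2]
ft_force: [-0.7, 1.7, 3.2]
opening: 66.3
finger_force: 68.0
```

Request:
{"name": "apply_moves", "arguments": {"xyz": [[0,0,0.004],[0,0,0.008],[0,0,0.008]], "spin": [0,0,0], "gripper": [1,1,1]}}

```text
time: 11.35
eef_pos: [483.0, -33.6, 9.3]
orientation: [179.9, 0.1, 94.2]
ft_force: [-2.4, 1.9, 17.8]
opening: 66.7
finger_force: 69.7
```

Request:
{"name": "apply_moves", "arguments": {"xyz": [[0,0,-0.005],[0,0,-0.006],[0,0,-0.006],[0,0,-0.006],[0,0,-0.006],[0,0,-0.006],[0,0,-0.006]], "spin": [0,0,0,0,0,0,0], "gripper": [1,0.2,0.15,0.1,0.05,0,0]}}

```text
time: 12.05
eef_pos: [482.6, -34.1, 8.4]
orientation: [-180.0, -0.0, 94.2]
ft_force: [-0.2, -0.8, -0.8]
opening: 85.7
finger_force: 0.0
```

Request:
{"name": "apply_moves", "arguments": {"xyz": [[0,0,-0.05],[0,0,-0.15],[0,0,-0.4],[0,0,-0.65],[0,0,-0.7],[0,0,-0.7]], "spin": [0,0,0,0,0,0], "gripper": [0,0,0,0,0,0]}}

```text
time: 12.65
eef_pos: [483.8, -34.2, 150.9]
orientation: [179.7, 0.1, 94.2]
ft_force: [0.7, -0.4, -0.6]
opening: 85.4
finger_force: 0.0
```

```bash
python3 go.py box -4 0.5 90 87.55
```

```text
target [np.float64(529.7505331004294), np.float64(280.804969856644), 90.0, 87.55]
t 12.65 pos [483.84 -34.18 150.85] rpy [179.7    0.06  94.15] F [ 0.67 -0.41 -0.57] open 85.4198086507469 ff 0.0 j [ 23.57  31.08 -32.39 114.13  24.86  41.32 -19.89]
move mm [310.8  68.6  60.9] norm [1.55 0.34 0.3 ] spin 0.0768
```

```bash
python3 - <<'E'
from go import *
np.set_printoptions(precision=1,suppress=True)
c=cap('top','p4t');f=c['frame']
g=f.astype(int);m=((g.min(2)>150)&(g.max(2)-g.min(2)<25)).astype(np.uint8)
P=w=w2pix(c,[[*box(x,y),34] for x,y in((-100,30),(98,30),(98,-30),(-100,-30))]).astype(np.int32)
k=np.zeros_like(m);cv2.fillPoly(k,[P],1);m&=k
m=cv2.morphologyEx(m,cv2.MORPH_CLOSE,np.ones((9,9)))
q=max(cv2.findContours(m,0,2)[0],key=cv2.contourArea)[:,0]
W=np.array([pix2w(c,u,v,34)[:2] for u,v in q],np.float32);d=W-B
L=np.c_[d@[np.cos(A),np.sin(A)],d@[-np.sin(A),np.cos(A)]];print('remote in box',L.min(0),L.max(0),cv2.minAreaRect(L.astype(np.float32)))
a=cv2.resize(f[230:320,135:390],(780,275),interpolation=2);b=cv2.resize(cap('scene')['frame'][200:330,260:540],(780,325),interpolation=2)
cv2.imwrite('pics/p4.png',np.vstack([a,b])[:,:,::-1])
E
```

```text
remote in box [-82.4 -24. ] [63.5 20.4] ((-9.307388305664062, -1.895803451538086), (43.671653747558594, 145.91055297851562), 89.46866607666016)
```

View pics/p4.png

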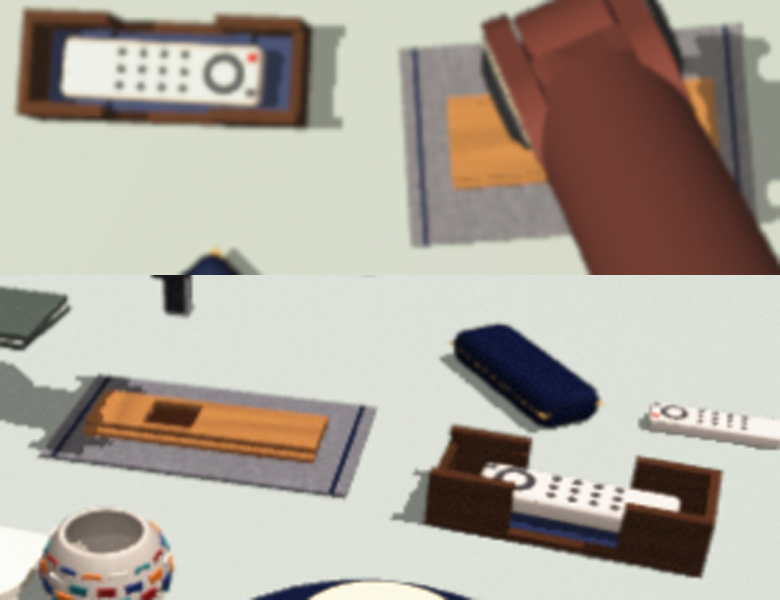

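The lid lies flat near the middle of the mat. The remote sits in the box centred at about x -9, y -2 (box frame), ring to the open end. I'll grip it slightly towards its tail end.

Request:
{"name": "apply_moves", "arguments": {"xyz": [[0.9,0.2,0],[0.9,0.2,0],[0.9,0.2,0],[0.9,0.2,0],[0.9,0.2,0],[0.9,0.2,0]], "spin": [0.082,0.082,0.082,0.082,0.082,0.082], "gripper": [0,0,0,0,0,0]}}

```text
time: 13.35
eef_pos: [508.0, 148.6, 146.5]
orientation: [-179.8, 0.1, 87.3]
ft_force: [1.0, -1.2, 0.6]
opening: 85.3
finger_force: 0.0
```

```bash
python3 go.py box -26 -1.5 90 87.2
```

```text
target [np.float64(528.6928070980364), np.float64(302.8703548681017), 90.0, 87.2]
t 13.35 pos [508.02 148.58 146.49] rpy [-179.76    0.11   87.28] F [ 0.95 -1.24  0.57] open 85.27472793380089 ff 0.0 j [  0.22  34.25 -28.88 107.26  22.79  44.54 -43.75]
move mm [155.1  13.3  56.5] norm [0.78 0.07 0.28] spin 0.001
```

Request:
{"name": "apply_moves", "arguments": {"xyz": [[0.775,0.067,0],[0.775,0.067,0],[0.775,0.067,0],[0.775,0.067,0.1],[0.775,0.067,0.2],[0.775,0.067,0.27],[0.775,0.067,0.28],[0.775,0.067,0.28]], "spin": [0,0,0,0,0,0,0,0], "gripper": [0,0,0,0,0,0,0,0]}}

```text
time: 14.15
eef_pos: [530.8, 300.8, 91.9]
orientation: [-179.9, 0.1, 87.0]
ft_force: [0.1, 0.3, 0.1]
opening: 85.9
finger_force: 0.0
```

```bash
python3 go.py box -26 -1.5 22 87.2
```

```text
target [np.float64(528.6928070980364), np.float64(302.8703548681017), 22.0, 87.2]
t 14.15 pos [530.78 300.8   91.89] rpy [-179.94    0.09   87.02] F [0.11 0.33 0.15] open 85.93853203350209 ff 0.0 j [-16.42  43.89 -25.59  96.72  24.99  45.26 -56.64]
move mm [ 2.  -2.2 69.9] norm [ 0.01 -0.01  0.35] spin -0.0021
```

Request:
{"name": "apply_moves", "arguments": {"xyz": [[0.008,-0.01,0.08],[0.008,-0.01,0.17],[0.008,-0.01,0.25],[0.008,-0.01,0.31],[0.008,-0.01,0.34],[0.008,-0.01,0.35],[0.008,-0.01,0.35]], "spin": [-0.002,-0.002,-0.002,-0.002,-0.002,-0.002,-0.002], "gripper": [0,0,0,0,0,0,0]}}

```text
time: 14.85
eef_pos: [528.8, 304.4, 22.7]
orientation: [180.0, -0.0, 87.3]
ft_force: [1.0, 0.7, 0.2]
opening: 85.3
finger_force: 0.0
```

Request:
{"name": "apply_moves", "arguments": {"xyz": [[0,0,0],[0,0,0],[0,0,0],[0,0,0],[0,0,0],[0,0,0],[0,0,0]], "spin": [0,0,0,0,0,0,0], "gripper": [0.15,0.3,0.38,0.46,0.5,0.5,0.5]}}

```text
time: 15.55
eef_pos: [528.8, 304.4, 23.0]
orientation: [180.0, -0.0, 87.3]
ft_force: [-1.3, -0.1, 4.1]
opening: 43.4
finger_force: 33.9
```

```bash
python3 go.py box -26 -1.5 22 87.2
```

```text
target [np.float64(528.6928070980364), np.float64(302.8703548681017), 22.0, 87.2]
t 15.55 pos [528.85 304.35  22.98] rpy [179.97  -0.02  87.3 ] F [-1.28 -0.15  4.07] open 43.38544625321265 ff 33.85304510593414 j [-18.6   49.21 -22.51  98.78  28.3   37.69 -59.51]
move mm [-1.5 -0.1  1. ] norm [-0.01 -0.    0.  ] spin 0.0011
```

Request:
{"name": "apply_moves", "arguments": {"xyz": [[0,0,-0.02],[0,0,-0.06],[0,0,-0.14],[0,0,-0.26],[0,0,-0.4],[0,0,-0.54],[0,0,-0.62],[0,0,-0.65],[0,0,-0.65]], "spin": [0,0,0,0,0,0,0,0,0], "gripper": [0.5,0.5,0.5,0.5,0.5,0.5,0.5,0.5,0.5]}}

```text
time: 16.45
eef_pos: [529.0, 304.4, 153.9]
orientation: [179.9, -0.1, 87.3]
ft_force: [-1.2, -0.4, -2.7]
opening: 43.2
finger_force: 33.8
```

```bash
python3 - <<'E'
from fit import *
from go import plan
np.set_printoptions(precision=2,suppress=True)
# spine deck as white rotated quad in both cameras: fit dock (x,y,yaw,x0) by overlap of silhouettes' corners
c=cap('top');s=cap('scene')
def quad(cc,lo,hi,pred):
    g=cc['frame'].astype(int);m=((g.min(2)>150)).astype(np.uint8)
    return m
al=np.radians(30)
def deck(p):  # p: cradle origin x,y,yaw ; deck corners from ledge(0) up
    P=np.array([(x*np.cos(al),y,30+x*np.sin(al)) for x,y in((0,18),(136,18),(136,-18),(0,-18))]);return T(p[:3],P)
a=np.radians(-37.45);p0=[579.3-51.5*np.cos(a),-311.3-51.5*np.sin(a),-37.45]
for n,cc in(('top',c),('scene',s)): print(n,w2pix(cc,deck(p0)))
f=c['frame'].astype(int);m=((f.min(2)>170)&(f.max(2)-f.min(2)<25)).astype(np.uint8)
u=w2pix(c,deck(p0));k=np.zeros_like(m);cv2.fillPoly(k,[np.int32(u)],1);k=cv2.dilate(k,np.ones((9,9)));
# separate table (greenish) from deck (cream): r>b
print('deck colour',f[np.int32(u[:,1].mean()),np.int32(u[:,0].mean())],'table',f[200,420])
d=((f[:,:,0]-f[:,:,1]>=1)&(f.min(2)>120)).astype(np.uint8)&k
q=max(cv2.findContours(d,0,2)[0],key=cv2.contourArea);print('deck rect px',cv2.minAreaRect(q),cv2.boxPoints(cv2.minAreaRect(q)))
z=cv2.resize(s['frame'][220:285,165:255],None,fx=7,fy=7,interpolation=2);cv2.imwrite('pics/p5.png',z[:,:,::-1])
plan(550,0,150,142)
E
```

```text
top [[429.26 243.02]
 [465.89 196.33]
 [479.32 206.18]
 [442.09 252.58]]
scene [[231.15 249.61]
 [179.25 239.75]
 [174.4  233.13]
 [225.45 243.21]]
deck colour [234 232 222] table [219 224 209]
deck rect px ((453.5244140625, 224.71949768066406), (17.64763641357422, 60.43925094604492), 38.65980911254883) [[427.76 242.8 ]
 [465.51 195.61]
 [479.29 206.63]
 [441.54 253.83]]
t 16.55 pos [528.09 303.65 151.87] rpy [-179.93    0.07   87.31] F [-0.03 -0.33 -1.78] open 43.133879643402274 ff 33.76447856426239 j [-15.32  39.64 -27.98  94.11  22.33  51.99 -54.49]
move mm [-302.3   36.1    1.9] norm [-1.51  0.18  0.01] spin -0.6363
```

View pics/p5.png

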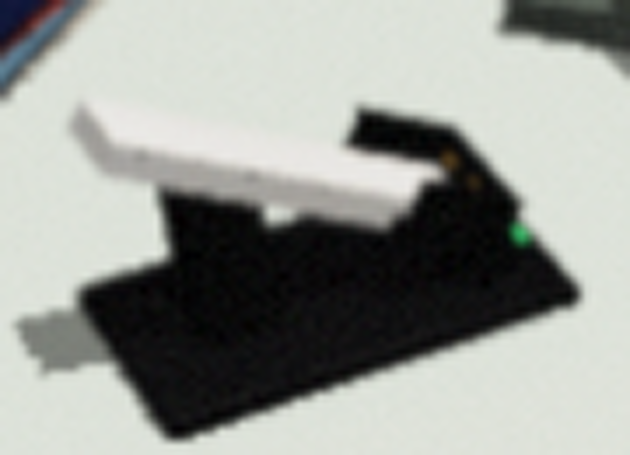

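The enlarged dock shows its pale deck, with the ledge and contacts at the lower right. The predicted deck corners match the segmented deck within about 1 px. I'll refit the cradle and plan the carry.

```bash
python3 - <<'E'
from fit import *
np.set_printoptions(precision=2,suppress=True)
c=cap('top')
C=.8660254
P=[(0,18,30),(136*C,18,98),(136*C,-18,98),(0,-18,30)]
p,r=fit(c,P,np.array([[427.76,242.8],[465.51,195.61],[479.29,206.63],[441.54,253.83]])+[.0,.0],[538,-280,-37]);print('cradle',p);print(r)
a=np.radians(p[2]);u=np.array([np.cos(a),np.sin(a)])
g=p[:2]+u*(75-18)*C;print('grasp xy seated',g, 'foot fit cradle',579.3-51.5*np.cos(a),-311.3-51.5*np.sin(a))
E
```

```text
cradle [ 538.43 -278.23  -37.99]
[[ 0.78  0.16]
 [ 0.03  0.95]
 [-0.41 -0.09]
 [-0.27 -1.2 ]]
grasp xy seated [ 577.34 -308.62] foot fit cradle 538.7104600083034 -279.6023779557131
```

Request:
{"name": "apply_moves", "arguments": {"xyz": [[-0.9,0.1,0],[-0.9,0.1,0],[-0.9,0.1,0],[-0.9,0.1,0],[-0.9,0.1,0],[-0.9,0.1,0]], "spin": [-0.35,-0.35,-0.35,-0.35,-0.35,-0.35], "gripper": [0.5,0.5,0.5,0.5,0.5,0.5]}}

```text
time: 17.2
eef_pos: [539.9, 122.4, 151.5]
orientation: [-179.9, -0.1, 117.2]
ft_force: [0.6, 1.7, -1.1]
opening: 43.8
finger_force: 33.8
```

```bash
python3 go.py w 575 -100 160 142
```

```text
t 17.2 pos [539.86 122.36 151.52] rpy [-179.9    -0.07  117.22] F [ 0.56  1.74 -1.15] open 43.77582938487695 ff 33.80591690540314 j [  8.53  37.52 -37.54 103.12  29.13  49.51 -15.55]
move mm [-213.8  -70.5   -8.5] norm [-1.07 -0.35 -0.04] spin -0.2884
```

Request:
{"name": "apply_moves", "arguments": {"xyz": [[-0.97,-0.32,-0.04],[-0.97,-0.32,-0.04],[-0.97,-0.32,-0.04],[-0.97,-0.32,-0.04],[-0.97,-0.32,-0.04],[-0.97,-0.32,-0.04]], "spin": [-0.29,-0.29,-0.29,-0.29,-0.29,-0.29], "gripper": [0.5,0.5,0.5,0.5,0.5,0.5]}}

```text
time: 17.8
eef_pos: [572.8, -78.7, 159.8]
orientation: [180.0, -0.1, 142.1]
ft_force: [-0.4, 0.8, -1.9]
opening: 43.0
finger_force: 33.8
```

```bash
python3 go.py w 579.6 -310.7 150 142.2; python3 -c "
from h import *
c=cap('top');print(pix2w(c,512,200,50))"
```

```text
t 17.8 pos [572.81 -78.71 159.83] rpy [179.98  -0.07 142.15] F [-0.36  0.75 -1.88] open 42.96502392262135 ff 33.848703503608704 j [ 32.81  41.09 -45.6   98.6   34.68  55.45  25.93]
move mm [-147.7 -179.     9.8] norm [-0.74 -0.9   0.05] spin -0.0006
[ 644.42459991 -452.67780008   50.        ]
```

Request:
{"name": "apply_moves", "arguments": {"xyz": [[-0.74,-0.9,0],[-0.74,-0.9,0],[-0.74,-0.9,0],[-0.74,-0.9,0],[-0.74,-0.9,0.02],[-0.74,-0.9,0.05],[-0.74,-0.9,0.05],[-0.74,-0.9,0.05]], "spin": [0,0,0,0,0,0,0,0], "gripper": [0.5,0.5,0.5,0.5,0.5,0.5,0.5,0.5]}}

```text
time: 18.65
eef_pos: [581.0, -306.4, 150.8]
orientation: [179.8, -0.1, 142.7]
ft_force: [-0.1, 0.8, -1.9]
opening: 43.2
finger_force: 33.9
```

```bash
python3 go.py w 579.6 -310.7 112 142.2; python3 - <<'E'
from h import *
a=cv2.resize(cap('top')['frame'][180:270,395:505],None,fx=4,fy=4,interpolation=2)
b=cv2.resize(cap('scene')['frame'][190:290,155:265],None,fx=4,fy=4,interpolation=2)
b=b[:360];cv2.imwrite('pics/p6.png',np.hstack([a,b])[:,:800,::-1])
E
```

```text
t 18.65 pos [ 581.03 -306.44  150.83] rpy [179.84  -0.07 142.68] F [-0.08  0.76 -1.93] open 43.16386613847058 ff 33.9163738489151 j [ 49.85  47.97 -45.53  85.45  36.6   62.2   49.13]
move mm [-1.4 -4.3 38.8] norm [-0.01 -0.02  0.19] spin 0.0055
```

View pics/p6.png

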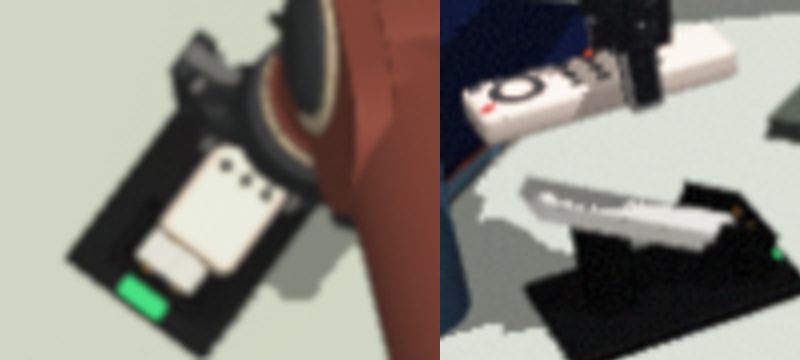

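The remote hangs level over the dock, ring end up-slope and aligned with it. That used the last picture, so from here I work from forces and measured numbers only. Next: lower until the upper deck edge touches the underside and tips the remote.

Request:
{"name": "apply_moves", "arguments": {"xyz": [[-0.007,-0.02,0.04],[-0.007,-0.02,0.1],[-0.007,-0.02,0.15],[-0.007,-0.02,0.18],[-0.007,-0.02,0.19],[-0.007,-0.02,0.19]], "spin": [0.005,0.005,0.005,0.005,0.005,0.005], "gripper": [0.5,0.5,0.5,0.5,0.49,0.49]}}

```text
time: 19.35
eef_pos: [578.2, -315.0, 112.0]
orientation: [180.0, -0.1, 141.9]
ft_force: [0.6, 0.4, -1.5]
opening: 43.6
finger_force: 19.5
```

```bash
python3 go.py w 579.6 -310.7 105 142.2
```

```text
t 19.35 pos [ 578.21 -315.    111.96] rpy [179.99  -0.05 141.89] F [ 0.64  0.4  -1.46] open 43.60300805979103 ff 19.499774873256683 j [ 49.78  50.39 -43.77  87.04  38.64  58.52  47.56]
move mm [1.6 4.2 7. ] norm [0.01 0.02 0.03] spin -0.0037
```

Request:
{"name": "apply_moves", "arguments": {"xyz": [[0.008,0.02,0.01],[0.008,0.02,0.015],[0.008,0.02,0.02],[0.008,0.02,0.03],[0.008,0.02,0.03]], "spin": [-0.003,-0.003,-0.003,-0.003,-0.003], "gripper": [0.49,0.49,0.49,0.49,0.49]}}

```text
time: 19.85
eef_pos: [579.8, -311.1, 106.8]
orientation: [180.0, 0.0, 142.1]
ft_force: [-0.5, 0.2, -0.1]
opening: 43.9
finger_force: 19.6
```

```bash
python3 go.py w 579.6 -310.7 100 142.2
```

```text
t 19.85 pos [ 579.77 -311.05  106.75] rpy [179.98   0.03 142.14] F [-0.54  0.23 -0.13] open 43.89698437021083 ff 19.61217999458313 j [ 49.36  50.66 -43.58  87.44  39.01  57.87  47.11]
move mm [0.4 0.2 6.8] norm [0.   0.   0.03] spin -0.0007
```

Request:
{"name": "apply_moves", "arguments": {"xyz": [[0,0,0.01],[0,0,0.02],[0,0,0.03],[0,0,0.04],[0,0,0.04]], "spin": [0,0,0,0,0], "gripper": [0.49,0.49,0.49,0.49,0.49]}}

```text
time: 20.35
eef_pos: [579.2, -310.8, 98.1]
orientation: [-180.0, -0.1, 142.2]
ft_force: [-2.4, 0.5, 1.8]
opening: 43.6
finger_force: 20.0
```

```bash
python3 go.py w 579.6 -310.7 90 142.2; python3 -c "
from h import *;print(manip.sense()['torque'])"
```

```text
t 20.35 pos [ 579.2  -310.77   98.13] rpy [-179.99   -0.06  142.15] F [-2.35  0.49  1.82] open 43.62040023292305 ff 19.960906505584717 j [ 49.21  51.2  -43.23  87.81  39.45  57.12  46.76]
move mm [-0.3  0.3  8.1] norm [-0.    0.    0.04] spin -0.0005
[ 0.12546611  0.3481189  -0.00433832]
```

Request:
{"name": "apply_moves", "arguments": {"xyz": [[0,0,0.015],[0,0,0.03],[0,0,0.045],[0,0,0.06],[0,0,0.075],[0,0,0.09],[0,0,0.1],[0,0,0.1]], "spin": [0,0,0,0,0,0,0,0], "gripper": [0.49,0.49,0.49,0.49,0.49,0.49,0.49,0.49]}}

```text
time: 21.15
eef_pos: [579.9, -311.3, 78.3]
orientation: [180.0, 0.0, 142.1]
ft_force: [0.8, 1.0, 0.8]
opening: 43.6
finger_force: 20.7
```

```bash
cat > rem.py <<'E'
# white remote silhouette in scene view vs model; fit pose (slope pos s, pitch) roughly
from go import *
np.set_printoptions(precision=2,suppress=True)
plan(579.6,-310.7,72,142.2);print(manip.sense()['torque'])
E
python3 rem.py
```

```text
t 21.15 pos [ 579.9  -311.25   78.32] rpy [179.98   0.04 142.13] F [0.8  1.02 0.75] open 43.57823185443224 ff 20.650396049022675 j [ 48.82  52.52 -42.35  88.47  40.61  55.2   45.9 ]
move mm [0.6 0.3 6.3] norm [0.   0.   0.03] spin -0.0008
[-0.06 -0.12  0.03]
```

```bash
cat > rem.py <<'E'
# compare white-ish silhouette (remote+deck) in the scene view with model for pitch/slope hypotheses
from go import *
from fit import T
from scipy.optimize import minimize
CR=np.array([538.5,-278.8]);YAW=-37.8
def R_(pts,s,th,zn):  # remote frame pts -> world; origin at slope coords (s, zn), pitch th
    c30=np.sqrt(3)/2;ox=s*c30-zn*.5;oz=30+s*.5+zn*c30
    t=np.radians(th);P=np.array(pts,float)
    X=ox+P[:,0]*np.cos(t)-P[:,2]*np.sin(t);Z=oz+P[:,0]*np.sin(t)+P[:,2]*np.cos(t)
    w=T([*CR,YAW],np.c_[X,P[:,1],np.zeros(len(P))]);w[:,2]=Z;return w
BX=[(x,y,z) for x in(-75,75) for y in(-22,22) for z in(0,20)]
DK=[(x,y,z) for x in(0,136) for y in(-18,18) for z in(-10,0)]
def mask(c,box):
    f=cv2.GaussianBlur(c['frame'],(3,3),0).astype(int);m=((f[:,:,0]-f[:,:,1]>=0)&(f.min(2)>130)).astype(np.uint8)
    k=np.zeros_like(m);k[box[1]:box[3],box[0]:box[2]]=1;return m&k
def sil(c,s,th,zn,shape):
    k=np.zeros(shape,np.uint8)
    for pts in(BX,):
        cv2.fillConvexPoly(k,cv2.convexHull(np.int32(np.round(w2pix(c,R_(pts,s,th,zn))*16))),1,shift=4)
    d=T([*CR,YAW],[(x*.866-z*.5,y,30+x*.5+z*.866) for x,y,z in DK])
    cv2.fillConvexPoly(k,cv2.convexHull(np.int32(np.round(w2pix(c,d)*16))),1,shift=4);return k
def search(cams,S,TH,ZN):
    best=[]
    ms=[(c,mask(c,b)) for c,b in cams]
    for s in S:
        for th in TH:
            for zn in ZN: best.append((sum(np.sum(m!=sil(c,s,th,zn,m.shape)) for c,m in ms),s,th,zn))
    best.sort();return best[:6],[m.sum() for _,m in ms]
if __name__=='__main__':
    s=cap('scene','z%d'%int(manip.sense()['time']*10))
    print(search([(s,(150,180,260,262))],range(69,100,3),range(0,40,4),range(-2,26,3)))
E
python3 rem.py
```

```text
([(np.int64(635), 81, 28, 1), (np.int64(635), 84, 28, 1), (np.int64(650), 78, 28, -2), (np.int64(650), 78, 28, 1), (np.int64(652), 84, 32, -2), (np.int64(652), 87, 28, 1)], [np.uint64(754)])
```

Request:
{"name": "apply_moves", "arguments": {"xyz": [[0,0,0.01],[0,0,0.02],[0,0,0.025],[0,0,0.03],[0,0,0.03]], "spin": [0,0,0,0,0], "gripper": [0.49,0.49,0.49,0.49,0.49]}}

```text
time: 21.7
eef_pos: [579.5, -310.9, 72.4]
orientation: [180.0, -0.0, 142.2]
ft_force: [0.5, -0.2, 1.2]
opening: 43.3
finger_force: 21.1
```

Request:
{"name": "apply_moves", "arguments": {"xyz": [[0,0,0.005],[0,0,0.01],[0,0,0.01]], "spin": [0,0,0], "gripper": [0.49,0.49,0.49]}}

```text
time: 22.0
eef_pos: [579.5, -310.9, 72.1]
orientation: [-180.0, 0.0, 142.1]
ft_force: [-2.7, 0.8, 9.6]
opening: 43.9
finger_force: 21.7
```

```bash
python3 go.py w 579.6 -310.7 70 142.2;python3 rem.py; python3 -c "
from h import *;print(manip.sense()['torque'])"
```

```text
t 22.0 pos [ 579.54 -310.91   72.14] rpy [-179.97    0.02  142.13] F [-2.67  0.83  9.57] open 43.94187943192542 ff 21.67689085006714 j [ 48.69  52.91 -42.09  88.74  41.    54.66  45.55]
move mm [0.1 0.2 2.1] norm [0.   0.   0.01] spin -0.0008
([(np.int64(553), 81, 32, -2), (np.int64(560), 84, 32, -2), (np.int64(566), 78, 32, -2), (np.int64(579), 81, 28, -2), (np.int64(581), 87, 32, -2), (np.int64(586), 78, 28, -2)], [np.uint64(692)])
[0.18572283 0.43943489 0.06846856]
```

Request:
{"name": "apply_moves", "arguments": {"xyz": [[0,0,-0.006],[0.009,0,-0.001],[0.017,0,0.004],[0.026,0,0.009],[0.026,0,0.009]], "spin": [0,0,0,0,0], "gripper": [0.49,0.49,0.49,0.49,0.49]}}

```text
time: 22.55
eef_pos: [575.7, -307.4, 69.2]
orientation: [180.0, 0.0, 142.2]
ft_force: [-0.8, 0.7, 5.1]
opening: 43.5
finger_force: 21.2
```

Request:
{"name": "apply_moves", "arguments": {"xyz": [[0.005,0,0.0025],[0.01,0,0.005],[0.01,0,0.005]], "spin": [0,0,0], "gripper": [0.49,0.49,0.49]}}

```text
time: 22.85
eef_pos: [574.3, -306.3, 68.1]
orientation: [180.0, 0.0, 142.2]
ft_force: [-0.3, -0.4, 5.5]
opening: 43.8
finger_force: 21.2
```

```bash
python3 go.py w 573.6 -306 67 142.2;python3 rem.py
```

```text
t 22.85 pos [ 574.27 -306.34   68.1 ] rpy [179.95   0.04 142.15] F [-0.32 -0.36  5.55] open 43.832629480441504 ff 21.223915815353394 j [ 48.73  52.71 -41.89  90.14  41.3   53.52  44.8 ]
move mm [ 0.7 -0.1  1.1] norm [ 0.   -0.    0.01] spin -0.0006
([(np.int64(567), 72, 32, -2), (np.int64(579), 75, 32, -2), (np.int64(583), 69, 32, -2), (np.int64(590), 75, 28, -2), (np.int64(591), 72, 28, -2), (np.int64(595), 75, 32, 1)], [np.uint64(671)])
```

Request:
{"name": "apply_moves", "arguments": {"xyz": [[0.005,0,0.0025],[0.01,0,0.005],[0.013,0,0.0065],[0.013,0,0.0065]], "spin": [0,0,0,0], "gripper": [0.49,0.49,0.49,0.49]}}

```text
time: 23.3
eef_pos: [572.0, -304.7, 66.5]
orientation: [180.0, 0.0, 142.2]
ft_force: [0.0, 0.5, 5.5]
opening: 43.5
finger_force: 21.2
```

Request:
{"name": "apply_moves", "arguments": {"xyz": [[0.005,0,0.0025],[0.01,0,0.005],[0.01,0,0.005]], "spin": [0,0,0], "gripper": [0.49,0.49,0.49]}}

```text
time: 23.6
eef_pos: [571.4, -304.4, 66.1]
orientation: [180.0, 0.2, 142.1]
ft_force: [1.0, -0.8, 5.0]
opening: 44.1
finger_force: 21.2
```

Request:
{"name": "apply_moves", "arguments": {"xyz": [[0.005,0,0.0025],[0.01,0,0.005],[0.01,0,0.005],[0.01,0,0.005]], "spin": [0,0,0,0], "gripper": [0.49,0.49,0.49,0.49]}}

```text
time: 24.0
eef_pos: [571.4, -304.4, 66.1]
orientation: [179.9, 0.4, 142.1]
ft_force: [3.7, -2.5, 7.6]
opening: 43.6
finger_force: 21.4
```

```bash
python3 go.py w 573.6 -306 67 142.2;python3 rem.py
```

```text
t 24.0 pos [ 571.37 -304.37   66.08] rpy [179.92   0.42 142.12] F [ 3.68 -2.5   7.57] open 43.61889167197568 ff 21.38241022825241 j [ 48.76  52.45 -41.69  91.19  41.76  52.46  44.1 ]
move mm [-2.8  0.1 -0.9] norm [-0.01  0.   -0.  ] spin -0.0009
([(np.int64(571), 72, 32, -2), (np.int64(573), 69, 32, -2), (np.int64(581), 69, 28, -2), (np.int64(587), 72, 28, -2), (np.int64(590), 75, 28, -2), (np.int64(593), 75, 32, -2)], [np.uint64(669)])
```

Request:
{"name": "apply_moves", "arguments": {"xyz": [[-0.004,0,-0.005],[-0.004,0,-0.005],[-0.004,0,-0.005],[-0.004,0,-0.005],[-0.004,0,-0.005],[-0.004,0,-0.005],[-0.004,0,-0.005],[-0.004,0,-0.005]], "spin": [0,0,0,0,0,0,0,0], "gripper": [0.49,0.48,0.47,0.45,0.4,0.3,0.2,0.2]}}

```text
time: 24.85
eef_pos: [569.1, -303.0, 65.3]
orientation: [-180.0, -0.0, 142.1]
ft_force: [0.2, -0.1, -0.9]
opening: 68.4
finger_force: 0.0
```

```bash
python3 go.py w 571 -304 150 142.2;python3 rem.py
```

```text
t 24.85 pos [ 569.14 -303.03   65.33] rpy [-179.99   -0.02  142.14] F [ 0.23 -0.13 -0.92] open 68.40536384601575 ff 0.0 j [ 48.77  52.5  -41.72  91.27  41.55  52.75  44.2 ]
move mm [ -2.1   0.4 -84.7] norm [-0.01  0.   -0.42] spin -0.0007
([(np.int64(571), 69, 32, -2), (np.int64(571), 72, 32, -2), (np.int64(591), 69, 28, -2), (np.int64(593), 75, 32, -2), (np.int64(597), 72, 28, -2), (np.int64(600), 75, 28, -2)], [np.uint64(663)])
```

Released, and the remote stayed put. I'll rise straight up and clear the area so the top camera can measure it.

Request:
{"name": "apply_moves", "arguments": {"xyz": [[0,0,-0.05],[0,0,-0.2],[0,0,-0.4],[0,0,-0.6],[0,0,-0.8],[0,0,-0.8]], "spin": [0,0,0,0,0,0], "gripper": [0.2,0.1,0,0,0,0]}}

```text
time: 25.5
eef_pos: [573.1, -302.7, 233.3]
orientation: [179.7, 0.7, 142.1]
ft_force: [0.6, -0.3, 0.9]
opening: 85.8
finger_force: 0.0
```

Request:
{"name": "apply_moves", "arguments": {"xyz": [[0.1,-0.9,0],[0.3,-0.95,0],[0.5,-0.95,0],[0.75,-0.95,0],[0.8,-0.95,0],[0.8,-0.95,0],[0.8,-0.95,0]], "spin": [0,0,0,0,0,0,0], "gripper": [0,0,0,0,0,0,0]}}

```text
time: 26.2
eef_pos: [322.7, -354.8, 225.3]
orientation: [-179.8, -0.2, 142.0]
ft_force: [0.8, -0.3, 0.0]
opening: 85.6
finger_force: 0.0
```

```bash
cat > chk.py <<'E'
from rem import *
c=cap('top','f1');f=c['frame'].astype(int)
print(manip.sense()['eef_pos'])
u=w2pix(c,R_(BX,75,30,0));k=np.zeros(f.shape[:2],np.uint8);cv2.fillConvexPoly(k,cv2.convexHull(np.int32(u)),1);k=cv2.dilate(k,np.ones((11,11)))
d=((f[:,:,0]-f[:,:,1]>=0)&(f.min(2)>120)).astype(np.uint8)&k;d=cv2.morphologyEx(d,cv2.MORPH_CLOSE,np.ones((7,7)))
q=max(cv2.findContours(d,0,2)[0],key=cv2.contourArea)
def pr(s,th=30,zn=0,y=0): return w2pix(c,R_([(-75,-22+y,20),(75,-22+y,20),(75,22+y,20),(-75,22+y,20)],s,th,zn))
print('seen',cv2.minAreaRect(q))
for s in(70,75,80,85): print(s,cv2.minAreaRect(np.float32(pr(s))))
print('ring pred',w2pix(c,R_([(48,0,20)],75,30,0)))
g=f.sum(2);r=w2pix(c,R_([(48,0,20)],75,30,0))[0]
yy,xx=np.mgrid[0:480,0:640];m=(np.hypot(xx-r[0],yy-r[1])<13)&(g<330);print('dark centroid',xx[m].mean(),yy[m].mean(),m.sum())
s=cap('scene');print(search([(s,(150,180,260,262))],range(66,90,3),range(24,37,3),range(-2,8,2)))
E
python3 chk.py
```

```text
[ 325.37733723 -355.14043735  225.78851125]
seen ((456.2561340332031, 224.30487060546875), (22.02050018310547, 67.62324523925781), 38.65980911254883)
70 ((453.4603271484375, 226.19497680664062), (20.69707489013672, 66.964111328125), 38.36227035522461)
75 ((454.8493347167969, 224.4649658203125), (20.728418350219727, 67.1636734008789), 38.35757827758789)
80 ((456.2422180175781, 222.72979736328125), (20.75977325439453, 67.36366271972656), 38.35287857055664)
85 ((457.6390686035156, 220.9893341064453), (20.791175842285156, 67.56405639648438), 38.34814453125)
ring pred [[467.71579132 208.0739755 ]]
dark centroid 466.9268292682927 208.52439024390245 82
([(np.int64(253), 72, 30, 0), (np.int64(255), 75, 30, 0), (np.int64(261), 72, 30, -2), (np.int64(264), 69, 30, 0), (np.int64(271), 69, 30, -2), (np.int64(272), 78, 30, 0)], [np.uint64(1020)])
```

```bash
python3 - <<'E'
from h import *
c=cap('top');f=c['frame'].astype(int)
m=((f[:,:,0]-f[:,:,2]>60)).astype(np.uint8);m[:,:255]=0;m[:,395:]=0;m[:230]=0;m[325:]=0
m=cv2.morphologyEx(m,cv2.MORPH_CLOSE,np.ones((25,25)))
q=max(cv2.findContours(m,0,2)[0],key=cv2.contourArea)[:,0]
print(cv2.minAreaRect(np.array([pix2w(c,u,v,12)[:2] for u,v in q],np.float32)),'mat 482,-25.4')
E
```

```text
((482.8304443359375, -29.233001708984375), (69.52796173095703, 201.63711547851562), 4.324028968811035) mat 482,-25.4
```

The lid centre is within 4 mm of the mat centre and aligned with it. The remote is seated at 30 degrees. Handing in.

```bash
python3 -c "
from rig import manip
print(manip.sign_off())"
```

```text
the job is handed in; nothing more can be done
None
```

The job is handed in at about 26 s: the lid lies flat within 4 mm of the mat's centre, and the remote is in the dock, buttons up, ring end uppermost and its lower end pushed against the ledge until the arm felt it stop.

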